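Fit the pressure plate on the board-test jig and hold it down

TASK

Pick up the pressure plate by its black handle and set it over the two guide pins of the test jig, orange mark to orange mark; the pins are hidden under the plate and the jig's adaptor is not quite centred, so slide the plate about until it drops on over both pins and sits flat. Then press it down level until the sprung board nest is fully home on its stop, without ramming it, and finish like that: still holding the plate and keeping the board pressed down. Leave everything else on the bench where it is.

Things in the scene. Friction and masses are not known exactly. Their poses are not given: they have to be found in the camera images.
- plate: Pressure plate, loose, 0.33 to 0.50 kg: cream plate 90 (x) x 170 (y) x 8 mm on four black pusher feet 28 mm long (10 mm thick, at x +-30, y +-42 mm). Origin centred under the feet, z up: plate underside 28 mm, top 36 mm above it. Two square brass guide bushes hang under it at x = 0, y = +70 and -70 mm. It must get the same heading as the jig (orange mark to orange mark, both on +y).
- plate_handle (a point): Middle of the plate's black block handle, 53 mm above the plate's origin; plate's axes. The handle is 60 mm along x, 40 mm along y, from the plate's top at 36 mm up to 70 mm above the origin: grip its flat sides across y. Open plate on both sides. Touched off centre, the plate may pivot between two fingers; loosened for a moment on the pins, it settles flat.
- plate_bush (a point): Centre of the mouth of the large guide bush, at plate x 0, y +70, z +4 mm, under the orange dot: 26 mm square, round bore 14 mm. The small bush at y -70, z +4 mm is 20 mm square, bore 10 mm. Both bores are 24 mm deep, closed at the top by the plate.
- jig: Board-test jig, fixed: grey housing 190 (x) x 220 (y) x 45 mm with a brown adaptor on top (to 55 mm) that carries two upright steel guide pins and, centred between them, a green circuit board (80 x 104 mm) in a sprung nest. Origin: centre of the housing's underside, 3 mm above the bench top, z up. Board top, where the pusher feet land: 71 mm above the origin when up; parts on it up to 9 mm tall.
- jig_pins (a point): Nominal midpoint between the two pin tips, on the jig's axis, 87 mm above its origin; jig's axes. Thick pin (12 mm, orange collar) at y +70 mm, thin pin (8 mm) at y -70 mm, noses tapered over the last 2.5 mm. The adaptor is clamped off centre: both pins stand together up to 6 mm to either side along the jig's x. This shift is not in the tracked poses: see or feel it.
- nest (a joint): How far the sprung nest is pressed down, m: 0 up, 0.006 on its hard stop. It takes about 6 N in all to start (the plate's weight alone does not press it), about 12 N at the stop. Plate origin above jig origin: 83 mm resting on the pin tips, 71 mm dropped on, 65 mm pressed home.
- screwdriver: Bystander: screwdriver with a green handle, 170 mm long, on the mat near the robot, to the right. Origin under its middle.
- spool: Bystander: reel of solder, 54 mm diameter, 40 mm high, on the far side of the mat. Origin under its centre.
- flux: Bystander: white bottle with a red cap, 40 mm diameter, 100 mm high, on the far side of the mat. Origin under its centre.
- tip_cleaner: Bystander: dark tin of brass wool, 68 mm diameter, 43 mm high, on the far side of the mat. Origin under its centre.
- multimeter: Bystander: dark hand multimeter, 150 x 78 x 42 mm, on the bench top to the right of the mat. Origin under its centre.
- cutters: Bystander: small side cutters with blue handles, 125 mm long, 15 mm high, on the mat near the robot, to the left. Origin near the middle.
- board_tray: Bystander: black open tray 150 x 120 mm with five green boards on edge, 86 mm high in all, to the left of the mat. Origin under its centre.

How it is judged:
By the outcome, as a careful person would: the job done as asked, in the order asked, and still so for the second after the job is handed in, while the arm keeps its last pose, push and grip.
It also fails if it takes over 51 s, if anything falls off the work surface, if the arm or the gripper's body presses on something with over 40 N, if the wrist force passes 120 N, or if a joint passes its speed limit or range.

ROBOT

A 7-joint arm with a two-finger parallel gripper is mounted at the origin on the work surface. World frame = base frame: x ahead of the robot, y to its left, z up, the work surface at z = 0. Lengths are in m, angles in rad, forces in N, time in s.
With the tool pointing down it reaches from about 0.4 to 0.85 m from the base axis. Payload 4.5 kg.
Tool frame: the origin (TCP) lies midway between the tips of the shut fingers; the grasp point (between the pads) lies 19 mm behind it (r.hold_point_z is the distance from the TCP to the grasp point, in m); z points along the fingers, y is the direction in which the jaws open and shut (so a half turn about z gives the same grasp; the last joint's range is limited). The gripper opens to 88 mm and grips with 3 to 60 N. Pads are 18 mm wide; open, the fingers measure 123 mm over their backs; the gripper's body (75 mm by 187 mm) begins 45 mm behind the grasp point.
Start: joints at [-1.284, 0.689, -0.195, 1.565, 0.157, 0.902, -0.215], TCP at [0.156, 0.605, 0.239] pointing down, gripper open.
Joint ranges: [-3.01, 3.01], [-0.46, 2.08], [-1.47, 1.51], [0.13, 2.56], [-1, 4.14], [0.04, 2.09], [-2.66, 2.66]. Speed limits (rad/s): [2.57, 2.57, 3.14, 3.14, 3.14, 3.14, 3.14].

INTERFACE

Orientations are given as a unit quaternion [x, y, z, w].
In Python, from plant import r gives the robot as it stands. The module is installed in compiled form; this text tells all that it offers.
- The arm moves only by the tool move_arm, never from a script. Its arguments are lists of equal length, an entry for each row: "turn": the turn, a rotation vector about the tool's x, y, z in units of 2 pi rad (1.0 is 2 pi rad), a list of three; "dp": the shift along the tool's x, y, z in units of 2.5 cm (1.0 is 2.5 cm), a list of three; "jaw": the closure, from -1 (fully open) to 1 (shut), so that 0 is half open. In form: {"turn": [[wx, wy, wz], ...], "dp": [[x, y, z], ...], "jaw": [jaw, ...]}. A call has 1 to 10 rows; each row shifts and turns the commanded pose from where the row before left it, along the tool's axes as they then stand; what a row does not reach is not made up. A row lasts 1/12 s, in which the tool goes at most 41.7 mm and 7.16 degrees, less where a joint would pass 70% of its speed; a pose out of reach is approached as far as the arm can. A call with a number of a shift or a turn outside -1 to 1 is refused whole. A call with a gripper value outside its range is refused whole. The fingers move at their own pace and stop on an object; "newtons" is the grip in N (left out, the last holds). Time passes only in rows, so rows that do not move let the fingers close. It gives the time, the measured TCP pose, the force and the opening at its end, in the units of the state.
- r.get_state(): the state, without advancing time (a new reading comes with each control period).
- r.snapshot(name): name is "scene" or "side" or "wrist"; returns a dict with "frame" (420x560x3 uint8, blue, green, red), "mtx" (3x3 intrinsics, pixels), "k1" (the pictures are not rectified: a ray, as slopes to the right and down, at radius r is drawn at 1 + k1 r^2 times it, then the intrinsics apply), "origin" and "orientation" of the camera in the world; the wrist camera has in their place "tool_from_camera" (4x4, takes a point from camera to tool coordinates, whose origin is the TCP and whose axes are the flange's). Camera axes: x right, y up, looking along -z (the intrinsics and any distortion apply to the point x, -y, -z); pixel columns grow to the right and rows downward; lengths in m; the calibration is good to about 2 mm. A picture is of the moment at which its call begins: read the wrist's pose just before it. There is no depth.
- r.finish_job(): hands the job in, once; it reports no verdict.
The state is a dict: "clock": time; "q": joint angles; "qd": joint speeds; "joint_torque": joint torques, N m; "tool_pos": TCP position; "eef_rot": TCP orientation; "contact_force": force on the tool from outside, world axes, zero at the start; "moment": the same for the moment, N m; "opening": opening from 0.0 (shut) to 1.0 (fully open).
Only numpy, scipy, OpenCV 4.12 (cv2) and the standard library are available. Lean on these libraries where they do the work, as an engineer would, in place of code of your own. Each camera call takes 0.05 s, during which the arm holds its last target.

## Working session

There is one attempt and no reset: what is moved stays moved. The work goes in short steps, Python scripts to look and compute and a tool call to move; the robot and the scene stay as the last step left them, time stands still between calls to the robot, and variables do not carry over. Pictures are saved under pics/ and viewed, and the job is handed in when it is done.

Besides the shell and the picture viewer there is one more tool, called after ">>>" as name(argument=value, ...), one argument or row to a line, values as JSON. move_arm: Moves the arm, as the interface text tells. Shifts and turns lie within -1 to 1; 1 stands for 2.5 cm of shift or 2 pi rad of turn. Its arguments: {"type":"object","properties":{"turn":{"type":"array","items":{"type":"array","items":{"type":"number","minimum":-1,"maximum":1}}},"dp":{"type":"array","items":{"type":"array","items":{"type":"number","minimum":-1,"maximum":1}}},"jaw":{"type":"array","items":{"type":"number"}},"newtons":{"type":"number"}},"required":["turn","dp","jaw"]}

```bash
mkdir -p pics; cat > h.py <<'E'
import numpy as np, cv2
from scipy.spatial.transform import Rotation as R
from plant import r
def snap(n,fn):
    s=r.get_state(); d=r.snapshot(n); cv2.imwrite('pics/'+fn,d['frame'])
    if n=='wrist':
        T=np.eye(4);T[:3,:3]=R.from_quat(s['eef_rot']).as_matrix();T[:3,3]=s['tool_pos']
        C=T@np.array(d['tool_from_camera'])
        o,M=C[:3,3],C[:3,:3]
    else:
        o=np.array(d['origin']); q=np.array(d['orientation'])
        M=q if q.shape==(3,3) else R.from_quat(q).as_matrix()
    np.savez('pics/'+fn[:-4]+'.npz',o=o,M=M,K=d['mtx'],k1=d['k1'])
    return d
def cam(fn): return np.load('pics/'+fn+'.npz')
def ray(c,uv):
    K=c['K'];k1=float(c['k1'])
    p=cv2.undistortPoints(np.array([[uv]],float),K,np.array([k1,0,0,0,0.]))[0,0]
    d=c['M']@np.array([p[0],-p[1],-1]); return c['o'],d
def atz(c,uv,z):
    o,d=ray(c,uv); return o+d*(z-o[2])/d[2]
def proj(c,P):
    p=c['M'].T@(np.asarray(P,float)-c['o']); x=np.array([p[0],-p[1]])/-p[2]
    x=x*(1+float(c['k1'])*(x@x)); K=c['K']
    return np.array([K[0,0]*x[0]+K[0,2],K[1,1]*x[1]+K[1,2]])
E
python3 - <<'E'
from h import *
s=r.get_state();print({k:np.round(v,3) for k,v in s.items()})
for n in('scene','side','wrist'):
    d=snap(n,n+'0.png');c=cam(n+'0');print(n,c['o'].round(3),c['M'].round(3).tolist(),c['K'].round(1).tolist(),c['k1'])
print(r.hold_point_z)
E
```

```text
{'clock': np.float64(0.0), 'q': array([-1.284,  0.69 , -0.195,  1.566,  0.157,  0.902, -0.215]), 'qd': array([-0.   ,  0.   ,  0.   , -0.001,  0.   , -0.002,  0.   ]), 'joint_torque': array([-1.0000e-03, -5.2756e+01, -1.2670e+00, -1.5343e+01, -5.3000e-02,
        7.0000e-03,  0.0000e+00]), 'tool_pos': array([0.156, 0.605, 0.238]), 'eef_rot': array([ 0.126,  0.992, -0.001, -0.   ]), 'contact_force': array([ 0.088, -0.415, -0.717]), 'moment': array([-0.051,  0.038,  0.026]), 'opening': np.float64(1.0)}
scene [1.202 0.523 1.23 ] [[-0.61, -0.645, 0.46], [0.792, -0.501, 0.349], [0.006, 0.577, 0.816]] [[420.4, 0.0, 269.6], [0.0, 420.4, 209.7], [0.0, 0.0, 1.0]] 0.037396309471368266
side [-0.011 -1.005  1.031] [[0.873, 0.305, -0.38], [-0.487, 0.549, -0.679], [0.002, 0.778, 0.628]] [[421.8, 0.0, 282.1], [0.0, 421.8, 208.2], [0.0, 0.0, 1.0]] -0.015160418872136696
wrist [0.077 0.625 0.384] [[0.25, -0.921, -0.3], [0.968, 0.237, 0.08], [-0.002, -0.31, 0.951]] [[327.1, 0.0, 275.7], [0.0, 327.1, 208.4], [0.0, 0.0, 1.0]] -0.07059363242413723
0.0187
```

View pics/scene0.png

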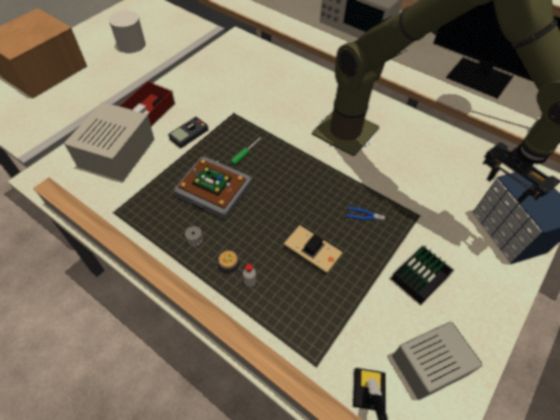

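View pics/side0.png

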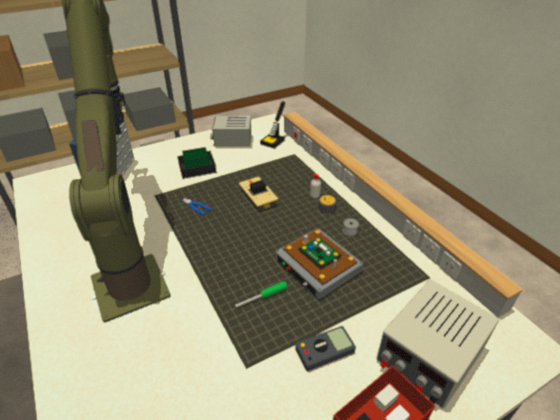

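View pics/wrist0.png

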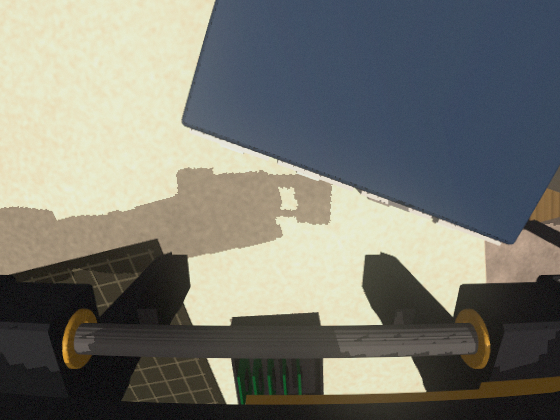

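```bash
python3 - <<'E'
from h import *
def crop(n,o,x,y,w,h,f):
    im=cv2.imread('pics/'+n);cv2.imwrite('pics/'+o,cv2.resize(im[y:y+h,x:x+w],None,fx=f,fy=f,interpolation=cv2.INTER_CUBIC))
crop('scene0.png','s_plate.png',270,210,90,70,8)
crop('scene0.png','s_jig.png',165,145,100,75,8)
crop('side0.png','d_plate.png',225,165,70,60,8)
crop('side0.png','d_jig.png',265,215,105,85,7)
E
```

```text
(no output)
```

View pics/s_plate.png

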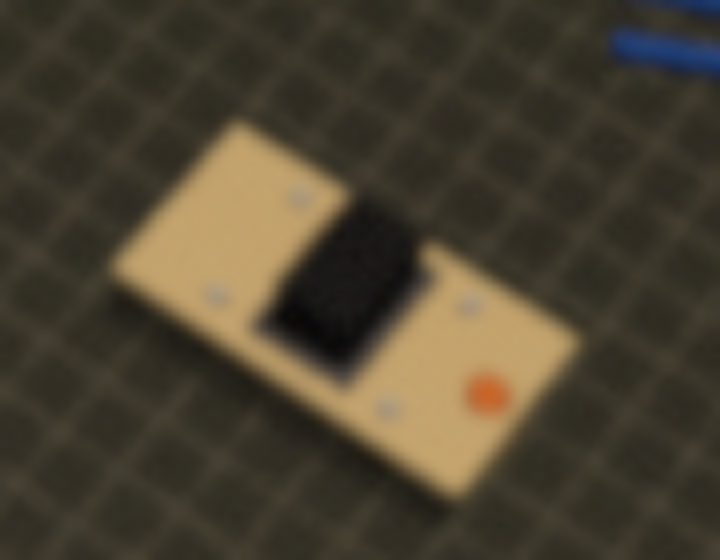

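View pics/s_jig.png

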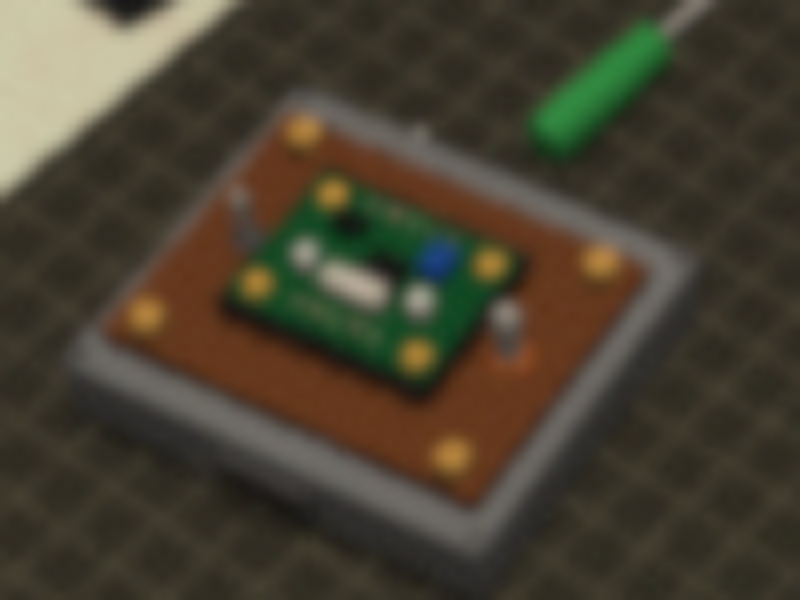

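View pics/d_plate.png

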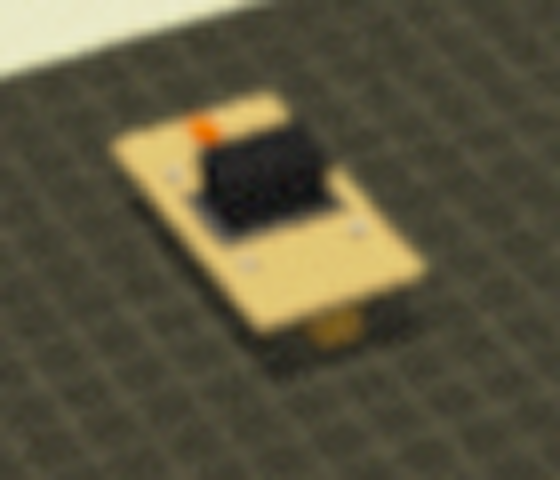

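View pics/d_jig.png

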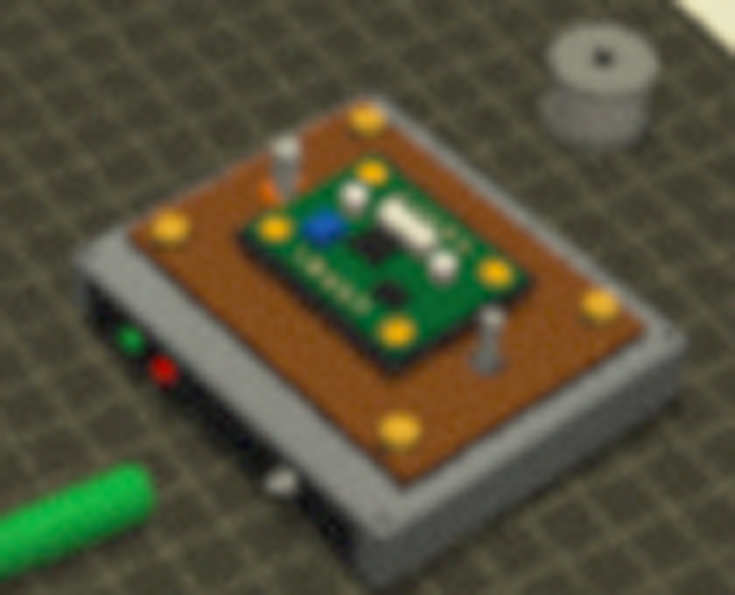

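```bash
cat > m1.py <<'E'
from h import *
from scipy.optimize import least_squares
S=cam('scene0');D=cam('side0')
f=lambda o,k:(lambda p:((p[0]+.5)/k-.5+o[0],(p[1]+.5)/k-.5+o[1]))
sp=f((270,210),8);sj=f((165,145),8);dp=f((225,165),8);dj=f((265,215),7)
def rel(x,y,t,P,z):
    c,s=np.cos(t),np.sin(t);return np.array([x+c*P[0]-s*P[1],y+s*P[0]+c*P[1],z])
def fit(obs,x0):
    fun=lambda v:np.concatenate([proj(c,rel(v[0],v[1],v[2],P,P[2]))-uv for c,P,uv in obs])
    s=least_squares(fun,x0);print(s.x.round(4),np.abs(s.fun).max().round(2));print(s.fun.reshape(-1,2).round(1).tolist());return s.x
zt=.039
# plate : +y end carries orange dot
pc={'a':(-.045,-.085,zt)}
so=[(S,(0,.070,zt),sp((488,393))),(D,(0,.070,zt),dp((204,130)))]
for k,(P,a,b) in enumerate([((-.045,.085,zt),(580,340),(112,145)),((.045,.085,zt),(458,500),(272,92)),((.045,-.085,zt),(112,268),(428,268)),((-.045,-.085,zt),(240,120),(262,332))]):
    so+= [(S,P,sp(a)),(D,P,dp(b))]
for q in so: print(q[1],atz(q[0],q[2],q[1][2]).round(4))
print('plate');fit(so,[.6,.15,.5])
zj=.048;jo=[]
for P,a,b in [((-.095,.11,zj),(693,258),(78,255)),((.095,.11,zj),(480,545),(375,92)),((.095,-.11,zj),(78,345),(685,345)),((-.095,-.11,zj),(295,92),(375,530))]:
    jo+=[(S,P,sj(a)),(D,P,dj(b))]
for q in jo: print(q[1],atz(q[0],q[2],q[1][2]).round(4))
print('jig');fit(jo,[.6,-.2,.1])
for nm,a,b in [('thick',(505,305),(286,145)),('thin',(240,190),(490,315))]:
    o1,d1=ray(S,sj(a));o2,d2=ray(D,dj(b))
    A=np.c_[d1,-d2];t=np.linalg.lstsq(A,o2-o1,rcond=None)[0]
    print(nm,(o1+d1*t[0]).round(4),(o2+d2*t[1]).round(4),atz(S,sj(a),.09).round(4),atz(D,dj(b),.09).round(4))
E
python3 m1.py
```

```text
(0, 0.07, 0.039) [0.5626 0.2856 0.039 ]
(0, 0.07, 0.039) [0.562  0.2865 0.039 ]
(-0.045, 0.085, 0.039) [0.5192 0.3018 0.039 ]
(-0.045, 0.085, 0.039) [0.5156 0.2973 0.039 ]
(0.045, 0.085, 0.039) [0.6099 0.3021 0.039 ]
(0.045, 0.085, 0.039) [0.6075 0.3002 0.039 ]
(0.045, -0.085, 0.039) [0.6083 0.1322 0.039 ]
(0.045, -0.085, 0.039) [0.6063 0.1301 0.039 ]
(-0.045, -0.085, 0.039) [0.5167 0.1317 0.039 ]
(-0.045, -0.085, 0.039) [0.5141 0.1246 0.039 ]
plate
[ 0.5626  0.2161 -0.0042] 1.21
[[0.1, 0.1], [0.2, -0.0], [0.1, -0.4], [0.1, -0.7], [0.0, -0.7], [0.0, -0.1], [-0.1, -0.4], [0.1, -0.2], [-0.2, 0.0], [-0.1, -1.2]]
(-0.095, 0.11, 0.048) [ 0.4602 -0.1247  0.048 ]
(-0.095, 0.11, 0.048) [ 0.4563 -0.1277  0.048 ]
(0.095, 0.11, 0.048) [ 0.6397 -0.0962  0.048 ]
(0.095, 0.11, 0.048) [ 0.6416 -0.0983  0.048 ]
(0.095, -0.11, 0.048) [ 0.6675 -0.3089  0.048 ]
(0.095, -0.11, 0.048) [ 0.6705 -0.3132  0.048 ]
(-0.095, -0.11, 0.048) [ 0.4967 -0.3367  0.048 ]
(-0.095, -0.11, 0.048) [ 0.4879 -0.3355  0.048 ]
jig
[ 0.5648 -0.2174  0.1465] 2.18
[[1.4, -0.6], [-1.2, -0.8], [-0.2, 0.8], [-0.3, -0.7], [-2.2, 0.8], [0.9, -0.7], [1.1, -1.9], [0.5, 1.2]]
thick [ 0.5573 -0.1493  0.0902] [ 0.5565 -0.1486  0.0903] [ 0.5572 -0.1494  0.09  ] [ 0.5566 -0.1483  0.09  ]
thin [ 0.5792 -0.2862  0.0887] [ 0.5781 -0.2854  0.0886] [ 0.5799 -0.2852  0.09  ] [ 0.5773 -0.2864  0.09  ]
```

>>> move_arm(
  turn=[
    [0,0,-0.0135],
    [0,0,-0.0135],
    [0,0,-0.0133],
    [0,0,0],
    [0,0,0],
    [0,0,0],
    [0,0,0],
    [0,0,0],
    [0,0,0],
    [0,0,0],
  ],
  dp=[
    [0,0,0],
    [0,0,0],
    [-0.5,-0.5,0],
    [-0.95,-0.9,0],
    [-0.95,-0.9,0],
    [-0.95,-0.9,0],
    [-0.95,-0.9,0],
    [-0.95,-0.9,0],
    [-0.95,-0.9,0],
    [-0.95,-0.9,0],
  ],
  jaw=[-1,-1,-1,-1,-1,-1,-1,-1,-1,-1],
  newtons=40,
)

```text
clock: 0.98
tool_pos: [0.335, 0.4328, 0.2386]
eef_rot: [-0.0, 1.0, -0.0, -0.0]
contact_force: [1.5, 0.0, -0.7]
opening: 0.998
```

>>> move_arm(
  turn=[
    [0,0,0],
    [0,0,0],
    [0,0,0],
    [0,0,0],
    [0,0,0],
    [0,0,0],
    [0,0,0],
    [0,0,0],
    [0,0,0],
    [0,0,0],
  ],
  dp=[
    [-1,-0.95,0],
    [-1,-0.95,0],
    [-1,-0.95,0],
    [-1,-0.95,0],
    [-1,-0.95,0],
    [-1,-0.95,0],
    [-1,-0.95,0],
    [-0.8,-0.8,0.3],
    [-0.6,-0.5,0.5],
    [0,0,0],
  ],
  jaw=[-1,-1,-1,-1,-1,-1,-1,-1,-1,-1],
)

```text
clock: 1.82
tool_pos: [0.5469, 0.2294, 0.2163]
eef_rot: [0.004, 1.0, -0.003, -0.0]
contact_force: [-0.2, -0.8, -0.8]
opening: 0.997
```

```bash
python3 - <<'E'
from h import *
s=r.get_state();print(s['tool_pos'].round(4),s['eef_rot'].round(4),s['contact_force'].round(2),s['moment'].round(3),s['q'].round(2))
snap('wrist','w1.png')
c=cam('w1');t=-.004
im=cv2.imread('pics/w1.png')
E
```

```text
[0.5469 0.2294 0.2163] [ 3.9e-03  1.0e+00 -2.5e-03 -5.0e-04] [-0.22 -0.78 -0.82] [ 0.01  -0.016  0.066] [-0.3   0.68 -0.31  1.68  0.27  0.82  0.83]
```

View pics/w1.png

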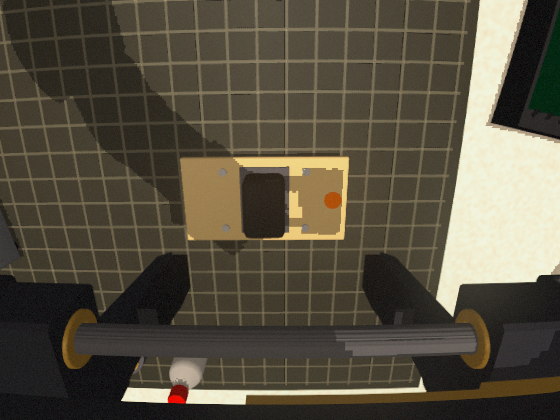

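```bash
python3 - <<'E'
from h import *
im=cv2.imread('pics/w1.png');cv2.imwrite('pics/w1c.png',cv2.resize(im[140:260,165:365],None,fx=4,fy=4,interpolation=cv2.INTER_CUBIC))
E
```

```text
(no output)
```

View pics/w1c.png

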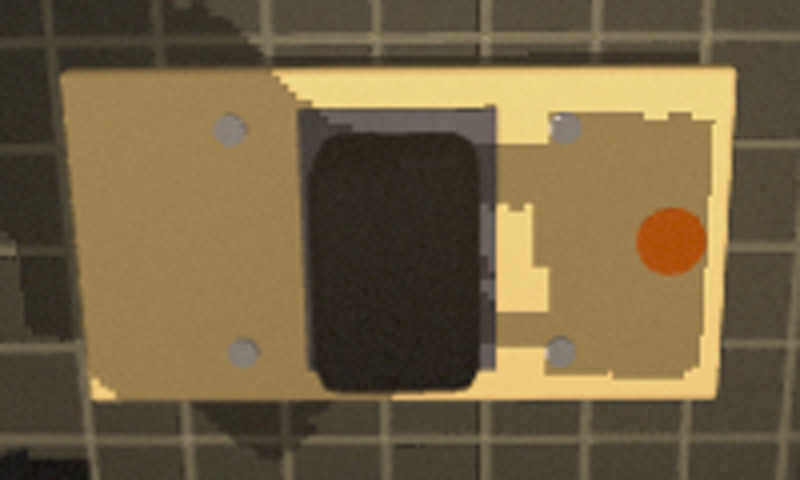

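```bash
cat > m2.py <<'E'
from m1 import *
print('----')
W=cam('w1');w=f((165,140),4);z=.039
o=[(W,P,w(a)) for P,a in [((-.045,-.085,z),(62,70)),((-.045,.085,z),(737,68)),((.045,.085,z),(716,400)),((.045,-.085,z),(92,400)),((0,.07,z),(671,241)),((-.03,-.042,z),(230,130)),((-.03,.042,z),(565,128)),((.03,.042,z),(560,351)),((.03,-.042,z),(243,352))]]
fit(o,[.56,.2,0]); fit(o+so,[.56,.2,0])
E
python3 m2.py | sed -n '/----/,$p'
```

```text
----
[ 0.5619  0.2165 -0.0037] 1.25
[[-1.3, 0.1], [0.8, -0.1], [0.6, 0.5], [-0.9, 0.7], [0.1, 0.2], [0.3, -0.4], [0.2, -0.2], [0.0, -0.1], [0.1, -0.2]]
[ 0.562   0.2164 -0.0038] 1.28
[[-1.3, 0.2], [0.7, -0.0], [0.6, 0.6], [-1.0, 0.7], [0.0, 0.2], [0.3, -0.3], [0.1, -0.1], [0.0, -0.1], [0.1, -0.2], [0.3, 0.1], [0.1, -0.0], [0.3, -0.5], [-0.1, -0.7], [0.2, -0.7], [-0.2, -0.1], [0.1, -0.5], [-0.1, -0.2], [-0.0, -0.0], [-0.2, -1.2]]
```

>>> move_arm(
  turn=[
    [0,0,0],
    [0,0,0],
    [0,0,0],
  ],
  dp=[
    [0,0,1],
    [0,0,1],
    [0,0,0],
  ],
  jaw=[-1,-1,-1],
)

```text
clock: 2.12
tool_pos: [0.5404, 0.2357, 0.1653]
eef_rot: [-0.002, 1.0, -0.001, -0.004]
contact_force: [-0.6, -0.8, -0.3]
opening: 1.003
```

```bash
python3 - <<'E'
from h import *
s=r.get_state();print(s['tool_pos'].round(4),s['eef_rot'].round(5),s['contact_force'].round(2),s['moment'].round(3),np.abs(s['qd']).max(),s['clock'])
print(R.from_quat(s['eef_rot']).as_matrix().round(4))
E
```

```text
[0.5404 0.2357 0.1653] [-0.00151  0.99999 -0.00128 -0.00372] [-0.61 -0.8  -0.28] [0.    0.015 0.019] 0.08214239142641969 2.1167
[[-1.     -0.003  -0.0074]
 [-0.003   1.     -0.0026]
 [ 0.0074 -0.0026 -1.    ]]
```

>>> move_arm(
  turn=[
    [0,0,0.0005],
    [0,0,0.0005],
    [0,0,0],
    [0,0,0],
    [0,0,0],
  ],
  dp=[
    [-0.43,-0.38,0.5],
    [-0.43,-0.38,0.9],
    [0,0,0.8],
    [0,0,0.4],
    [0,0,0],
  ],
  jaw=[-1,-1,-1,-1,-1],
)

```text
clock: 2.53
tool_pos: [0.5649, 0.2162, 0.1023]
eef_rot: [0.003, 1.0, -0.0, -0.001]
contact_force: [-1.4, 0.2, -0.1]
opening: 1.002
```

```bash
cat > st.py <<'E'
from h import *
s=r.get_state();print(s['clock'],s['tool_pos'].round(4),s['contact_force'].round(2),s['moment'].round(3),'qd',np.abs(s['qd']).max().round(3),'op',round(float(s['opening']),3))
M=R.from_quat(s['eef_rot']).as_matrix();print('z',M[:,2].round(4),'yaw',round(float(np.arctan2(-M[0,1],M[1,1])),4))
E
python3 st.py
```

```text
2.5333 [0.5649 0.2162 0.1023] [-1.41  0.19 -0.06] [ 0.044 -0.016  0.035] qd 0.041 op 1.002
z [-2.7e-03 -9.0e-04 -1.0e+00] yaw -0.0057
```

>>> move_arm(
  turn=[
    [0,0,0],
    [0,0,0],
    [0,0,0],
    [0,0,0],
    [0,0,0],
    [0,0,0],
  ],
  dp=[
    [0.08,0,0.6],
    [0,0,0.6],
    [0,0,0.5],
    [0,0,0.35],
    [0,0,0.2],
    [0,0,0],
  ],
  jaw=[-1,-1,-1,-1,-1,-1],
)

```text
clock: 3.03
tool_pos: [0.5633, 0.2167, 0.0469]
eef_rot: [0.003, 1.0, -0.0, -0.0]
contact_force: [0.3, -0.2, -0.4]
opening: 0.996
```

```bash
python3 st.py
```

```text
3.0333 [0.5633 0.2167 0.0469] [ 0.32 -0.18 -0.42] [ 0.022 -0.002 -0.045] qd 0.019 op 0.996
z [-8.e-04 -3.e-04 -1.e+00] yaw -0.0054
```

>>> move_arm(
  turn=[
    [0,0,0],
    [0,0,0],
    [0,0,0],
    [0,0,0],
    [0,0,0],
    [0,0,0],
    [0,0,0],
    [0,0,0],
  ],
  dp=[
    [0.04,0,0.12],
    [0,0,0],
    [0,0,0],
    [0,0,0],
    [0,0,0],
    [0,0,0],
    [0,0,0],
    [0,0,0],
  ],
  jaw=[-1,-1,0.0,0.0,1,1,1,1],
  newtons=15,
)

```text
clock: 3.7
tool_pos: [0.5627, 0.2166, 0.0446]
eef_rot: [0.003, 1.0, 0.0, 0.0]
contact_force: [0.2, -0.2, -0.4]
opening: 0.57
```

```bash
python3 st.py
```

```text
3.7 [0.5627 0.2166 0.0446] [ 0.23 -0.18 -0.36] [-0.004  0.046  0.067] qd 0.002 op 0.57
z [ 2.e-04  2.e-04 -1.e+00] yaw -0.0059
```

>>> move_arm(
  turn=[
    [0,0,0],
    [0,0,0],
    [0,0,0],
    [0,0,0],
    [0,0,0],
    [0,0,0],
  ],
  dp=[
    [0,0,0],
    [0,0,0],
    [0,0,0],
    [0,0,0],
    [0,0,0],
    [0,0,0],
  ],
  jaw=[1,1,1,1,1,1],
  newtons=40,
)

```text
clock: 4.2
tool_pos: [0.5626, 0.2167, 0.0445]
eef_rot: [0.003, 1.0, 0.0, 0.0]
contact_force: [0.3, -1.1, -0.1]
opening: 0.454
```

```bash
python3 st.py
```

```text
4.2 [0.5626 0.2167 0.0445] [ 0.34 -1.11 -0.11] [ 0.083 -0.024  0.025] qd 0.002 op 0.454
z [ 1.e-04  2.e-04 -1.e+00] yaw -0.0057
```

>>> move_arm(
  turn=[
    [0,0,0],
    [0,0,0],
    [0,0,0],
    [0,0,0],
    [0,0,0],
    [0,0,0],
    [0,0,0],
    [0,0,0],
    [0,0,0],
    [0,0,0],
  ],
  dp=[
    [0,0,-0.15],
    [0,0,-0.3],
    [0,0,-0.5],
    [0,0,-0.8],
    [0,0,-0.9],
    [0,0,-0.9],
    [0,0,-0.9],
    [0,0,-0.6],
    [0,0,-0.3],
    [0,0,0],
  ],
  jaw=[1,1,1,1,1,1,1,1,1,1],
)

```text
clock: 5.03
tool_pos: [0.5635, 0.2169, 0.1806]
eef_rot: [0.003, 1.0, 0.001, 0.002]
contact_force: [0.3, -0.4, -5.0]
opening: 0.454
```

```bash
python3 st.py; python3 -c "
from h import *
snap('wrist','w2.png')"
```

```text
5.0333 [0.5635 0.2169 0.1806] [ 0.26 -0.42 -5.04] [ 0.059 -0.041  0.016] qd 0.042 op 0.454
z [ 0.0035  0.0016 -1.    ] yaw -0.0061
```

View pics/w2.png

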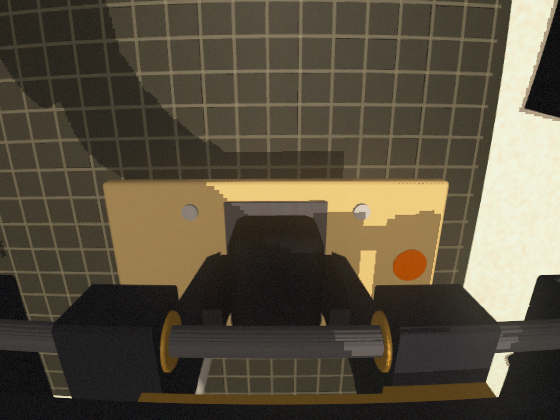

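>>> move_arm(
  turn=[
    [0,0,0],
    [0,0,0],
    [0,0,0],
    [0,0,0],
    [0,0,0],
    [0,0,0],
    [0,0,0],
    [0,0,0],
    [0,0,0],
    [0,0,0],
  ],
  dp=[
    [-0.1,-0.2,-0.1],
    [-0.2,-0.4,-0.1],
    [-0.25,-0.6,0],
    [-0.27,-0.8,0],
    [-0.27,-0.9,0],
    [-0.27,-0.9,0],
    [-0.27,-0.9,0],
    [-0.27,-0.9,0],
    [-0.27,-0.9,0],
    [-0.27,-0.9,0],
  ],
  jaw=[1,1,1,1,1,1,1,1,1,1],
)

```text
clock: 5.92
tool_pos: [0.6223, 0.0282, 0.1821]
eef_rot: [0.004, 1.0, -0.001, -0.001]
contact_force: [-0.1, -0.2, -4.2]
opening: 0.447
```

>>> move_arm(
  turn=[
    [0,0,0],
    [0,0,0],
    [0,0,0],
    [0,0,0],
    [0,0,0],
    [0,0,0],
    [0,0,0],
    [0,0,0],
    [0,0,0],
    [0,0,0],
  ],
  dp=[
    [-0.27,-0.9,0],
    [-0.27,-0.9,0],
    [-0.27,-0.9,0],
    [-0.27,-0.9,0],
    [-0.27,-0.9,0],
    [-0.27,-0.9,0],
    [-0.27,-0.8,0],
    [-0.2,-0.6,0],
    [-0.1,-0.4,0],
    [0,-0.2,0],
  ],
  jaw=[1,1,1,1,1,1,1,1,1,1],
)

```text
clock: 6.75
tool_pos: [0.6756, -0.1576, 0.1819]
eef_rot: [0.005, 1.0, -0.001, -0.001]
contact_force: [0.2, -0.3, -4.3]
opening: 0.449
```

```bash
python3 st.py
```

```text
6.75 [ 0.6756 -0.1576  0.1819] [ 0.19 -0.35 -4.29] [-0.062  0.036  0.008] qd 0.073 op 0.449
z [-0.0018 -0.0015 -1.    ] yaw -0.0092
```

>>> move_arm(
  turn=[
    [0,0,-0.006],
    [0,0,-0.007],
    [0,0,-0.007],
    [0,0,-0.0055],
    [0,0,0],
    [0,0,0],
  ],
  dp=[
    [-0.2,-0.6,-0.2],
    [-0.2,-0.7,-0.2],
    [-0.2,-0.7,-0.2],
    [0,-0.4,-0.2],
    [0,0,0],
    [0,0,0],
  ],
  jaw=[1,1,1,1,1,1],
)

```text
clock: 7.25
tool_pos: [0.6936, -0.213, 0.2027]
eef_rot: [-0.076, 0.997, 0.001, -0.0]
contact_force: [-0.7, 0.8, -5.1]
opening: 0.447
```

```bash
python3 st.py; python3 -c "
from h import *
snap('wrist','w3.png')"
```

```text
7.25 [ 0.6936 -0.213   0.2027] [-0.7   0.81 -5.09] [0.116 0.043 0.013] qd 0.029 op 0.447
z [-0.001   0.0012 -1.    ] yaw 0.1531
```

View pics/w3.png

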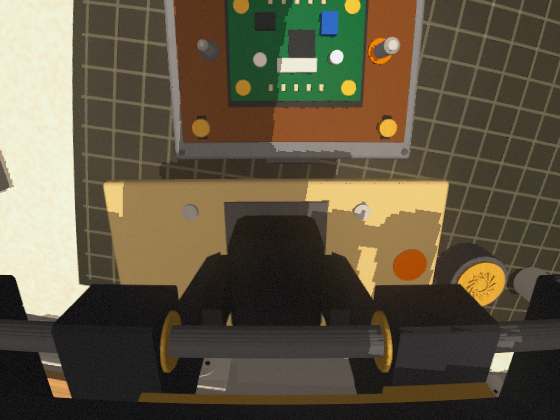

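```bash
python3 - <<'E'
from h import *
im=cv2.imread('pics/w3.png')
a=cv2.resize(im[20:80,180:240],None,fx=6,fy=6,interpolation=cv2.INTER_CUBIC);b=cv2.resize(im[20:80,360:420],None,fx=6,fy=6,interpolation=cv2.INTER_CUBIC)
cv2.imwrite('pics/w3p.png',np.hstack([a,b]))
a=cv2.resize(im[170:290,95:275],None,fx=4,fy=4,interpolation=cv2.INTER_CUBIC);cv2.imwrite('pics/w3a.png',a)
a=cv2.resize(im[170:290,290:470],None,fx=4,fy=4,interpolation=cv2.INTER_CUBIC);cv2.imwrite('pics/w3b.png',a)
E
```

```text
(no output)
```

View pics/w3p.png

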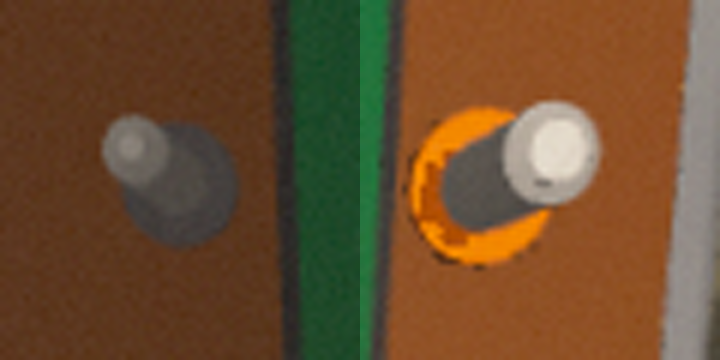

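View pics/w3a.png

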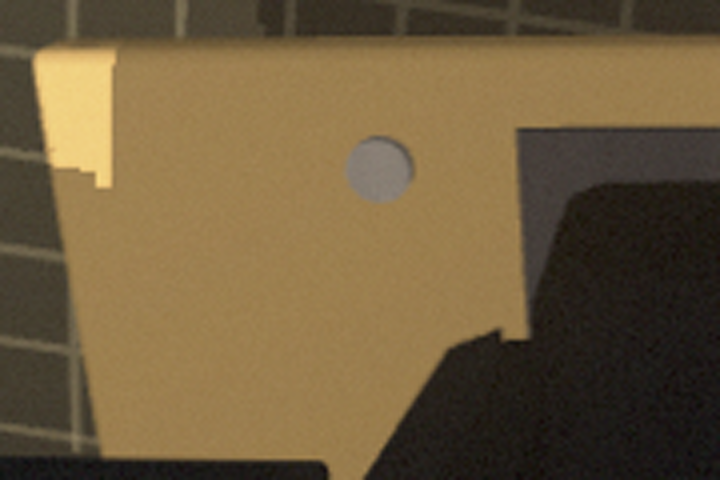

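View pics/w3b.png

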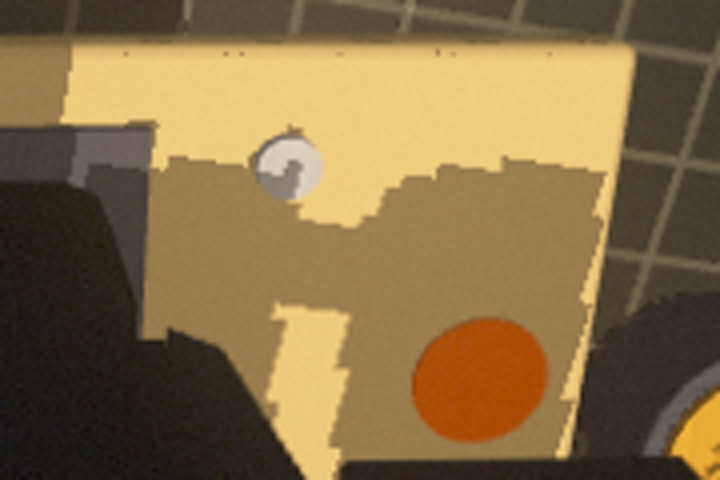

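```bash
cat > m3.py <<'E'
from m1 import *
print('----')
W=cam('w3')
fa=f((95,170),4);fb=f((290,170),4);fp=f((180,20),6);fq=f((360,20),6)
tp=np.array([.6936,-.213,.2027])
pts=[((-.03,-.042,.036),fa((380,169))),((-.03,.042,.036),fb((289,168))),((0,.07,.036),fb((480,380))),((-.045,-.085,.036),fa((34,52))),((-.045,.085,.036),fb((637,44)))]
def res(v):
    Rm=R.from_euler('ZYX',[v[2],v[4] if len(v)>4 else 0,0]).as_matrix();o=np.array([v[0],v[1],v[3] if len(v)>3 else tp[2]-.0415])
    return np.concatenate([proj(W,o+Rm@np.array(P))-uv for P,uv in pts])
for x0 in ([.69,-.21,.15],[.69,-.21,.15,.16],[.69,-.21,.15,.16,0]):
    s=least_squares(res,x0);print(s.x.round(4),s.fun.reshape(-1,2).round(1).tolist())
    t=s.x[2];
a=atz(W,fp((132,147)),.09);b=atz(W,fq((198,150)),.09)
print('thin',a,'thick',b,'mid',(a+b)/2,'dist',np.linalg.norm(a-b),'yaw',np.arctan2(-(b-a)[0],(b-a)[1]))
E
python3 m3.py | sed -n '/----/,$p'
```

```text
----
[ 0.6932 -0.2131  0.1583] [[0.7, 0.1], [-0.4, -0.6], [0.2, 0.4], [-2.8, 0.4], [2.3, 0.5]]
[ 0.6936 -0.2129  0.1582  0.1598] [[1.6, -0.1], [-0.9, -0.8], [-0.8, -0.2], [-1.0, 0.5], [1.0, 0.6]]
[ 0.6949 -0.2128  0.1589  0.1611 -0.039 ] [[1.4, -0.1], [-1.0, -0.9], [0.0, 0.7], [-0.7, 0.2], [0.3, 0.1]]
thin [ 0.58028399 -0.28527274  0.09      ] thick [ 0.5586695  -0.14729327  0.09      ] mid [ 0.56947674 -0.216283    0.09      ] dist 0.13966216516272464 yaw 0.15538728215664413
```

>>> move_arm(
  turn=[
    [0,0,0],
    [0,0,0],
    [0,0,0],
    [0,0,0],
    [0,0,0],
    [0,0,0],
    [0,0,0],
    [0,0,0],
    [0,0,0],
    [0,0,0],
  ],
  dp=[
    [0.3,0,0],
    [0.7,0.1,0.1],
    [0.9,0.12,0.3],
    [0.9,0.15,0.5],
    [0.9,0.15,0.5],
    [0.7,0.1,0.4],
    [0.4,0,0.3],
    [0.11,0,0.1],
    [0,0,0],
    [0,0,0],
  ],
  jaw=[1,1,1,1,1,1,1,1,1,1],
)

```text
clock: 8.13
tool_pos: [0.5718, -0.2158, 0.1487]
eef_rot: [-0.078, 0.997, 0.0, 0.001]
contact_force: [0.9, 0.2, -4.8]
opening: 0.446
```

```bash
python3 st.py
```

```text
8.1333 [ 0.5718 -0.2158  0.1487] [ 0.92  0.23 -4.77] [ 0.077 -0.062  0.048] qd 0.026 op 0.446
z [ 1.9e-03  8.0e-04 -1.0e+00] yaw 0.1554
```

>>> move_arm(
  turn=[
    [0,0,0.0003],
    [0,0,0],
    [0,0,0],
    [0,0,0],
  ],
  dp=[
    [0.06,0,0.2],
    [0,0,0.2],
    [0,0,0],
    [0,0,0],
  ],
  jaw=[1,1,1,1],
)

```text
clock: 8.47
tool_pos: [0.5691, -0.217, 0.1377]
eef_rot: [-0.076, 0.997, 0.0, -0.0]
contact_force: [-0.5, 0.9, -5.2]
opening: 0.448
```

```bash
python3 st.py;python3 - <<'E'
from h import *
for n in('scene','side'):snap(n,n+'4.png')
a=cv2.resize(cv2.imread('pics/side4.png')[180:310,250:385],None,fx=5,fy=5,interpolation=cv2.INTER_CUBIC);cv2.imwrite('pics/side4c.png',a)
a=cv2.resize(cv2.imread('pics/scene4.png')[120:230,150:270],None,fx=5,fy=5,interpolation=cv2.INTER_CUBIC);cv2.imwrite('pics/scene4c.png',a)
E
```

```text
8.4667 [ 0.5691 -0.217   0.1377] [-0.46  0.93 -5.23] [-0.001 -0.038 -0.016] qd 0.006 op 0.448
z [-6.e-04  4.e-04 -1.e+00] yaw 0.1527
```

View pics/side4c.png

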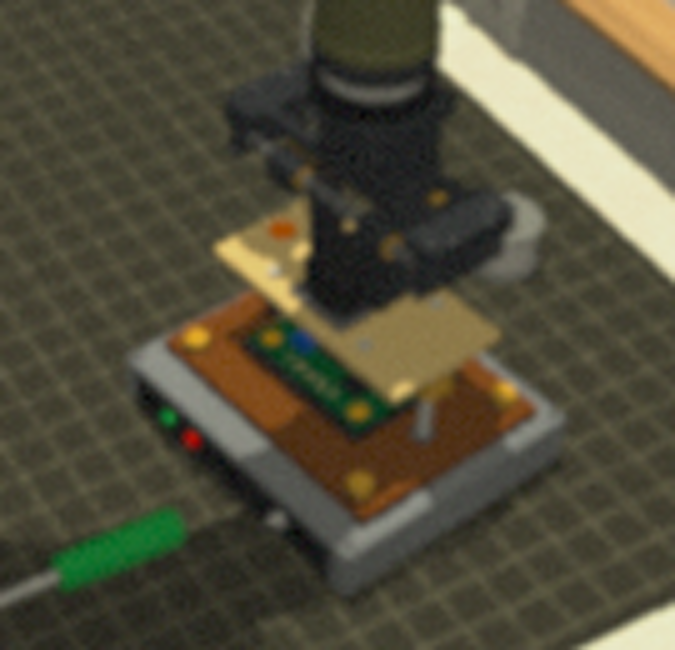

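View pics/scene4c.png

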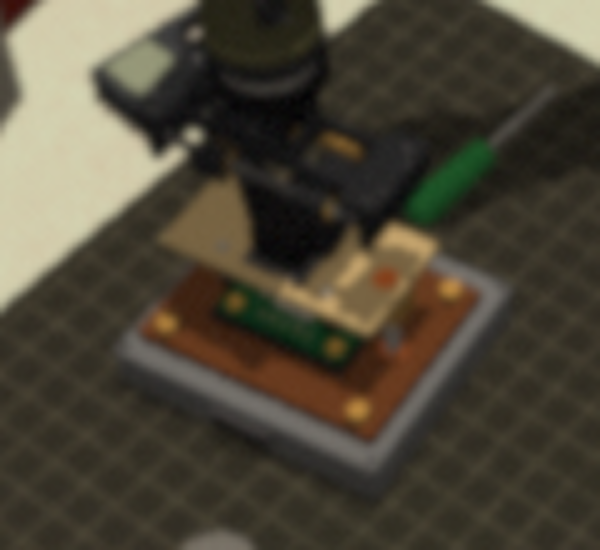

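>>> move_arm(
  turn=[
    [0,0,0],
    [0,0,0],
    [0,0,0],
    [0,0,0],
    [0,0,0],
    [0,0,0],
    [0,0,0],
    [0,0,0],
  ],
  dp=[
    [-0.02,0.02,0.1],
    [0,0,0.1],
    [0,0,0.1],
    [0,0,0.04],
    [0,0,0.04],
    [0,0,0.04],
    [0,0,0.04],
    [0,0,0],
  ],
  jaw=[1,1,1,1,1,1,1,1],
)

```text
clock: 9.23
tool_pos: [0.5693, -0.2166, 0.1265]
eef_rot: [-0.076, 0.997, 0.0, -0.0]
contact_force: [-0.0, -0.7, -4.9]
opening: 0.453
```

```bash
python3 st.py
```

```text
9.2333 [ 0.5693 -0.2166  0.1265] [-0.04 -0.71 -4.89] [ 0.016 -0.017 -0.005] qd 0.007 op 0.453
z [-3.e-04  1.e-04 -1.e+00] yaw 0.1525
```

>>> move_arm(
  turn=[
    [0,0,0],
    [0,0,0],
    [0,0,0],
    [0,0,0],
  ],
  dp=[
    [0,0,0.04],
    [0,0,0.04],
    [0,0,0.04],
    [0,0,0],
  ],
  jaw=[1,1,1,1],
)

```text
clock: 9.57
tool_pos: [0.5693, -0.2167, 0.1235]
eef_rot: [-0.076, 0.997, 0.0, -0.0]
contact_force: [-0.1, -0.1, -4.4]
opening: 0.45
```

```bash
python3 st.py
```

```text
9.5667 [ 0.5693 -0.2167  0.1235] [-0.12 -0.07 -4.37] [ 0.021  0.003 -0.02 ] qd 0.003 op 0.45
z [-3.e-04  1.e-04 -1.e+00] yaw 0.1525
```

>>> move_arm(
  turn=[
    [0,0,0],
    [0,0,0],
    [0,0,0],
    [0,0,0],
    [0,0,0],
    [0,0,0],
  ],
  dp=[
    [0,0,0.04],
    [0,0,0.04],
    [0,0,0.04],
    [0,0,0.04],
    [0,0,0.04],
    [0,0,0],
  ],
  jaw=[1,1,1,1,1,1],
)

```text
clock: 10.07
tool_pos: [0.5693, -0.2166, 0.1184]
eef_rot: [-0.076, 0.997, 0.0, -0.0]
contact_force: [0.1, -0.7, -2.8]
opening: 0.448
```

```bash
python3 st.py;python3 - <<'E'
from h import *
for n in('scene','side'):snap(n,n+'5.png')
a=cv2.resize(cv2.imread('pics/side5.png')[200:310,260:385],None,fx=6,fy=5,interpolation=cv2.INTER_CUBIC);cv2.imwrite('pics/side5c.png',a)
a=cv2.resize(cv2.imread('pics/scene5.png')[140:230,160:270],None,fx=7,fy=6,interpolation=cv2.INTER_CUBIC);cv2.imwrite('pics/scene5c.png',a)
E
```

```text
10.0667 [ 0.5693 -0.2166  0.1184] [ 0.05 -0.68 -2.76] [ 0.044 -0.015 -0.002] qd 0.003 op 0.448
z [-4.e-04  2.e-04 -1.e+00] yaw 0.1525
```

View pics/side5c.png

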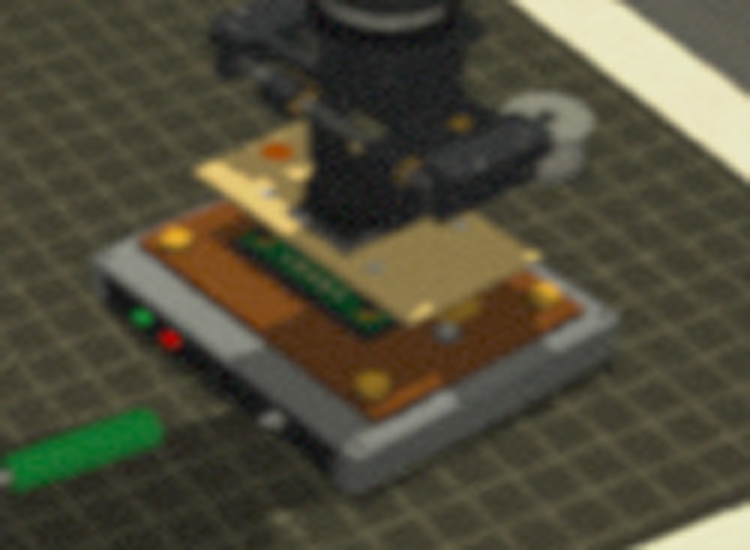

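View pics/scene5c.png

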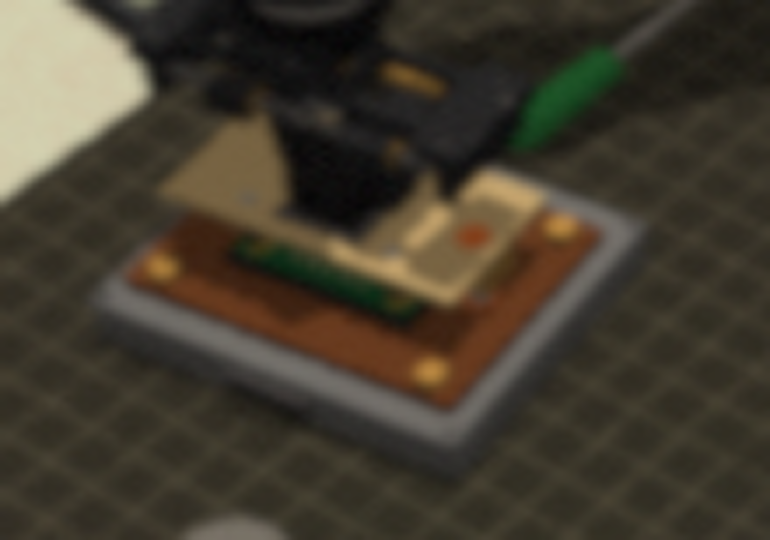

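>>> move_arm(
  turn=[
    [0,0,0],
    [0,0,0],
    [0,0,0],
  ],
  dp=[
    [0,0,0.04],
    [0,0,0],
    [0,0,0],
  ],
  jaw=[1,1,1],
)

```text
clock: 10.42
tool_pos: [0.5694, -0.2167, 0.1177]
eef_rot: [-0.076, 0.997, 0.0, -0.0]
contact_force: [-0.5, 0.2, -3.8]
opening: 0.449
```

```bash
python3 st.py
```

```text
10.4167 [ 0.5694 -0.2167  0.1177] [-0.54  0.15 -3.78] [-0.002 -0.011  0.004] qd 0.002 op 0.449
z [-1.e-04  1.e-04 -1.e+00] yaw 0.1524
```

>>> move_arm(
  turn=[
    [0,0,0],
    [0,0,0],
    [0,0,0],
  ],
  dp=[
    [0,0,0.04],
    [0,0,0],
    [0,0,0],
  ],
  jaw=[1,1,1],
)

```text
clock: 10.67
tool_pos: [0.5694, -0.2166, 0.1166]
eef_rot: [-0.076, 0.997, 0.0, -0.0]
contact_force: [-0.7, 0.1, -4.8]
opening: 0.451
```

```bash
python3 st.py
```

```text
10.6667 [ 0.5694 -0.2166  0.1166] [-0.74  0.07 -4.76] [ 0.044 -0.026  0.046] qd 0.002 op 0.451
z [-1.e-04  1.e-04 -1.e+00] yaw 0.1525
```

>>> move_arm(
  turn=[
    [0,0,0],
    [0,0,0],
    [0,0,0],
    [0,0,0],
  ],
  dp=[
    [0,0,0.04],
    [0,0,0],
    [0,0,0],
    [0,0,0],
  ],
  jaw=[1,1,1,1],
)

```text
clock: 11.0
tool_pos: [0.5694, -0.2167, 0.1157]
eef_rot: [-0.076, 0.997, 0.0, -0.0]
contact_force: [-0.1, -0.5, -4.2]
opening: 0.453
```

```bash
python3 st.py;python3 -c "
from h import *
snap('wrist','w6.png')"
```

```text
11.0 [ 0.5694 -0.2167  0.1157] [-0.08 -0.49 -4.24] [ 0.006 -0.029  0.043] qd 0.001 op 0.453
z [-0.e+00  1.e-04 -1.e+00] yaw 0.1525
```

View pics/w6.png

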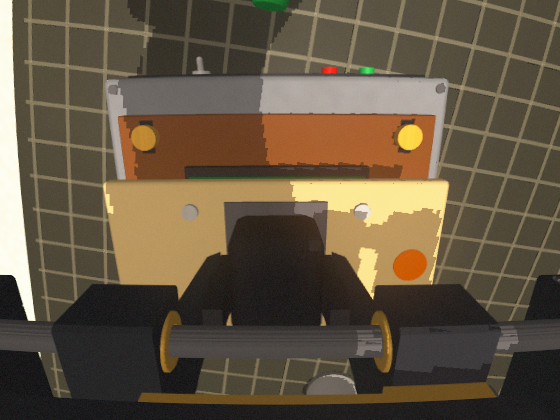

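>>> move_arm(
  turn=[
    [0,0,0],
    [0,0,0],
    [0,0,0],
  ],
  dp=[
    [0,0,0.04],
    [0,0,0],
    [0,0,0],
  ],
  jaw=[1,1,1],
)

```text
clock: 11.3
tool_pos: [0.5696, -0.2167, 0.1153]
eef_rot: [-0.076, 0.997, -0.0, 0.0]
contact_force: [-1.8, 0.7, 1.5]
opening: 0.449
```

```bash
python3 st.py
```

```text
11.3 [ 0.5696 -0.2167  0.1153] [-1.79  0.67  1.52] [ 0.185  0.337 -0.056] qd 0.003 op 0.449
z [ 4.e-04 -2.e-04 -1.e+00] yaw 0.1525
```

>>> move_arm(
  turn=[
    [0,0,0],
    [0,0,0],
    [0,0,0],
    [0,0,0],
  ],
  dp=[
    [0,0,0],
    [0,0,0],
    [0,0,0],
    [0,0,0],
  ],
  jaw=[-0.05,-0.05,-0.05,-0.05],
)

```text
clock: 11.63
tool_pos: [0.5697, -0.2167, 0.1148]
eef_rot: [-0.076, 0.997, -0.0, 0.0]
contact_force: [-1.1, -0.0, 0.5]
opening: 0.526
```

```bash
python3 st.py;python3 - <<'E'
from h import *
for n in('scene','side','wrist'):snap(n,n+'7.png')
a=cv2.resize(cv2.imread('pics/side7.png')[200:310,260:385],None,fx=6,fy=5,interpolation=cv2.INTER_CUBIC)
b=cv2.resize(cv2.imread('pics/scene7.png')[140:230,160:270],None,fx=7,fy=6,interpolation=cv2.INTER_CUBIC);cv2.imwrite('pics/scene7c.png',b)
E
```

```text
11.6333 [ 0.5697 -0.2167  0.1148] [-1.07 -0.02  0.46] [-0.002  0.012  0.039] qd 0.004 op 0.526
z [ 7.e-04 -0.e+00 -1.e+00] yaw 0.1524
```

View pics/scene7c.png

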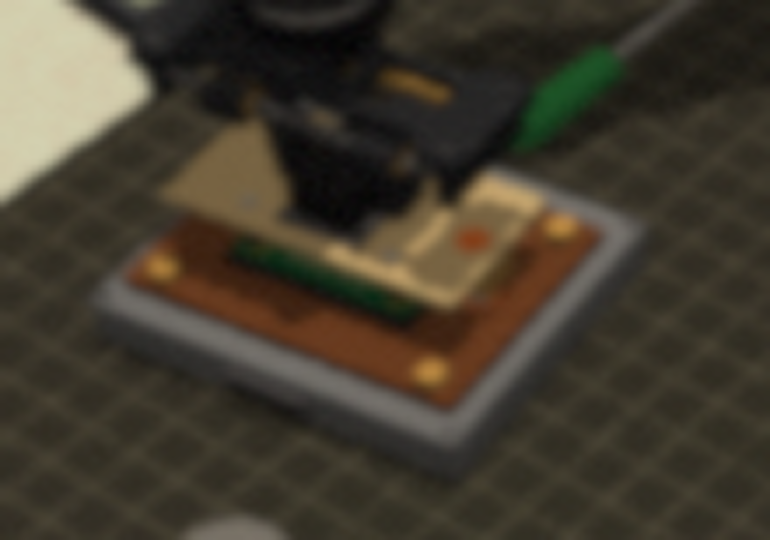

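View pics/wrist7.png

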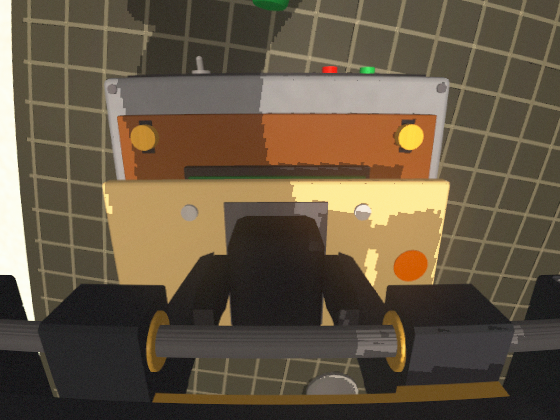

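>>> move_arm(
  turn=[
    [0,0,0],
    [0,0,0],
    [0,0,0],
    [0,0,0],
  ],
  dp=[
    [0,0,0],
    [0,0,0],
    [0,0,0],
    [0,0,0],
  ],
  jaw=[0.08,0.15,1,1],
  newtons=12,
)

```text
clock: 12.12
tool_pos: [0.5695, -0.2167, 0.1147]
eef_rot: [-0.076, 0.997, 0.0, 0.0]
contact_force: [-0.1, -0.9, -0.8]
opening: 0.449
```

>>> move_arm(
  turn=[
    [0,0,0],
    [0,0,0],
    [0,0,0],
    [0,0,0],
  ],
  dp=[
    [0,0,0],
    [0,0,0],
    [0,0,0],
    [0,0,0],
  ],
  jaw=[1,1,1,1],
  newtons=50,
)

```text
clock: 12.45
tool_pos: [0.5695, -0.2167, 0.1147]
eef_rot: [-0.076, 0.997, 0.0, 0.0]
contact_force: [0.4, -0.2, 0.4]
opening: 0.452
```

```bash
python3 st.py
```

```text
12.45 [ 0.5695 -0.2167  0.1147] [ 0.45 -0.2   0.39] [-0.053 -0.044  0.088] qd 0.001 op 0.452
z [ 1.e-04  1.e-04 -1.e+00] yaw 0.1526
```

>>> move_arm(
  turn=[
    [0,0,0],
    [0,0,0],
    [0,0,0],
    [0,0,0],
    [0,0,0],
    [0,0,0],
  ],
  dp=[
    [0,0,0.03],
    [0,0,0.03],
    [0,0,0.03],
    [0,0,0.03],
    [0,0,0],
    [0,0,0],
  ],
  jaw=[1,1,1,1,1,1],
)

```text
clock: 12.95
tool_pos: [0.5695, -0.2167, 0.1119]
eef_rot: [-0.076, 0.997, -0.0, 0.0]
contact_force: [-0.1, 0.2, 3.2]
opening: 0.448
```

```bash
python3 st.py
```

```text
12.95 [ 0.5695 -0.2167  0.1119] [-0.09  0.2   3.24] [0.092 0.217 0.106] qd 0.004 op 0.448
z [ 1.e-04 -1.e-04 -1.e+00] yaw 0.1525
```

>>> move_arm(
  turn=[
    [0,0,0],
    [0,0,0],
    [0,0,0],
    [0,0,0],
    [0,0,0],
    [0,0,0],
    [0,0,0],
  ],
  dp=[
    [0,0,0.03],
    [0,0,0.03],
    [0,0,0.02],
    [0,0,0.02],
    [0,0,0.01],
    [0,0,0],
    [0,0,0],
  ],
  jaw=[1,1,1,1,1,1,1],
)

```text
clock: 13.53
tool_pos: [0.5695, -0.2167, 0.1092]
eef_rot: [-0.076, 0.997, -0.0, 0.0]
contact_force: [-1.4, -0.3, 6.8]
opening: 0.448
```

```bash
python3 st.py
```

```text
13.5333 [ 0.5695 -0.2167  0.1092] [-1.44 -0.35  6.82] [0.073 0.325 0.087] qd 0.001 op 0.448
z [ 2.e-04 -1.e-04 -1.e+00] yaw 0.1524
```

>>> move_arm(
  turn=[
    [0,0,0],
    [0,0,0],
    [0,0,0],
  ],
  dp=[
    [0,0,0.02],
    [0,0,0],
    [0,0,0],
  ],
  jaw=[1,1,1],
)

```text
clock: 13.78
tool_pos: [0.5695, -0.2167, 0.1088]
eef_rot: [-0.076, 0.997, -0.0, 0.0]
contact_force: [-1.1, 0.8, 8.0]
opening: 0.45
```

>>> move_arm(
  turn=[
    [0,0,0],
    [0,0,0],
    [0,0,0],
  ],
  dp=[
    [0,0,0.015],
    [0,0,0],
    [0,0,0],
  ],
  jaw=[1,1,1],
)

```text
clock: 14.03
tool_pos: [0.5695, -0.2166, 0.1086]
eef_rot: [-0.076, 0.997, -0.0, 0.0]
contact_force: [-1.6, -0.4, 7.6]
opening: 0.448
```

```bash
python3 st.py
```

```text
14.0333 [ 0.5695 -0.2166  0.1086] [-1.61 -0.38  7.63] [0.137 0.448 0.047] qd 0.003 op 0.448
z [ 3.e-04 -1.e-04 -1.e+00] yaw 0.1525
```

>>> move_arm(
  turn=[
    [0,0,0],
    [0,0,0],
    [0,0,0],
  ],
  dp=[
    [0,0,0.02],
    [0,0,0],
    [0,0,0],
  ],
  jaw=[1,1,1],
)

```text
clock: 14.28
tool_pos: [0.5696, -0.2167, 0.1086]
eef_rot: [-0.076, 0.997, -0.0, 0.0]
contact_force: [-2.9, 0.6, 12.2]
opening: 0.449
```

```bash
python3 st.py; python3 -c "
from h import *
snap('wrist','w8.png')"; python3 st.py
```

```text
14.2833 [ 0.5696 -0.2167  0.1086] [-2.94  0.59 12.24] [0.234 0.592 0.102] qd 0.002 op 0.449
z [ 5.e-04 -4.e-04 -1.e+00] yaw 0.1524
14.3333 [ 0.5696 -0.2167  0.1086] [-3.46 -0.19 11.08] [0.195 0.587 0.081] qd 0.002 op 0.449
z [ 5.e-04 -4.e-04 -1.e+00] yaw 0.1524
```

View pics/w8.png

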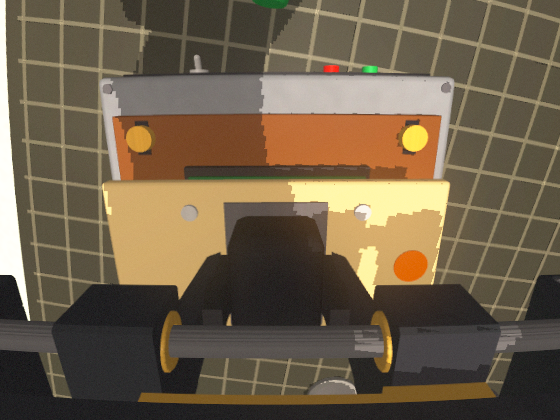

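>>> move_arm(
  turn=[
    [0,0,0],
    [0,0,0],
    [0,0,0],
  ],
  dp=[
    [0.015,0,0],
    [0,0,0],
    [0,0,0],
  ],
  jaw=[1,1,1],
)

```text
clock: 14.58
tool_pos: [0.5695, -0.2167, 0.1086]
eef_rot: [-0.076, 0.997, -0.0, 0.001]
contact_force: [-3.0, 0.9, 11.6]
opening: 0.447
```

```bash
python3 st.py
```

```text
14.5833 [ 0.5695 -0.2167  0.1086] [-2.99  0.88 11.61] [0.212 0.5   0.145] qd 0.002 op 0.447
z [ 1.2e-03 -3.0e-04 -1.0e+00] yaw 0.1524
```

>>> move_arm(
  turn=[
    [0,0,0],
    [0,0,0],
    [0,0,0],
    [0,0,0],
    [0,0,0],
    [0,0,0],
    [0,0,0],
    [0,0,0],
    [0,0,0],
  ],
  dp=[
    [0.01,0,0.01],
    [0,0,0],
    [0,0,0],
    [0,0,0],
    [0,0,0],
    [0,0,0],
    [0,0,0],
    [0,0,0],
    [0,0,0],
  ],
  jaw=[1,1,1,1,1,1,1,1,1],
)

```text
clock: 15.33
tool_pos: [0.5695, -0.2166, 0.1085]
eef_rot: [-0.076, 0.997, -0.0, 0.001]
contact_force: [-2.6, 0.0, 11.8]
opening: 0.45
```

```bash
python3 st.py;python3 - <<'E'
from h import *
for n in('scene','side'):snap(n,n+'9.png')
a=cv2.resize(cv2.imread('pics/side9.png')[200:310,260:385],None,fx=6,fy=6,interpolation=cv2.INTER_CUBIC);cv2.imwrite('pics/side9c.png',a[:600])
a=cv2.resize(cv2.imread('pics/scene9.png')[140:230,160:270],None,fx=6,fy=6,interpolation=cv2.INTER_CUBIC);cv2.imwrite('pics/scene9c.png',a)
E
python3 st.py
```

```text
15.3333 [ 0.5695 -0.2166  0.1085] [-2.65  0.04 11.82] [0.303 0.495 0.008] qd 0.002 op 0.45
z [ 1.7e-03 -3.0e-04 -1.0e+00] yaw 0.1525
15.4333 [ 0.5695 -0.2167  0.1086] [-2.55  1.15 11.63] [0.286 0.485 0.082] qd 0.002 op 0.448
z [ 1.7e-03 -3.0e-04 -1.0e+00] yaw 0.1525
```

View pics/side9c.png

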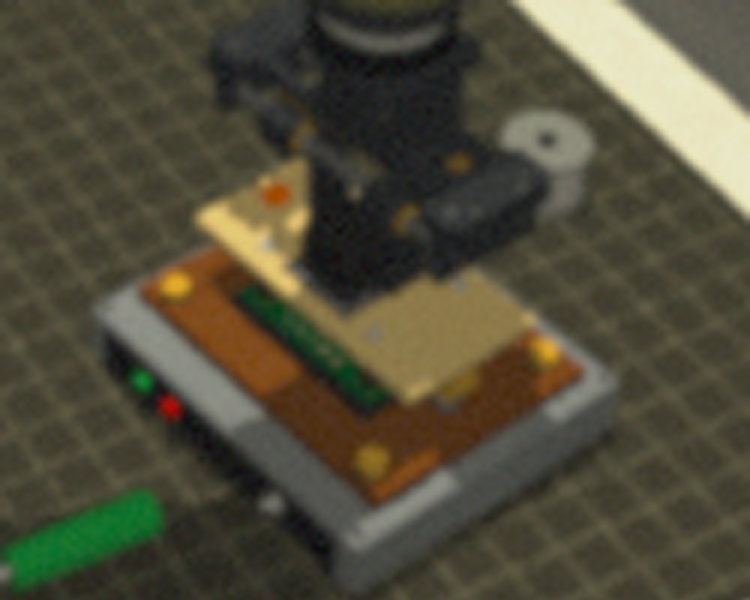

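View pics/scene9c.png

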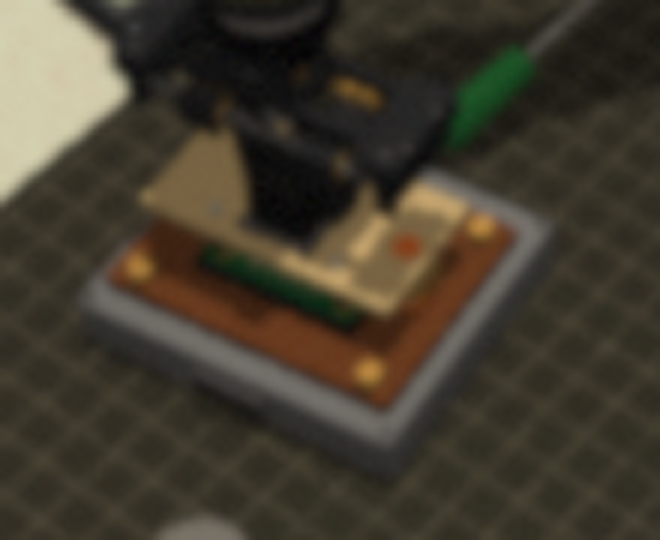

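View pics/scene9.png

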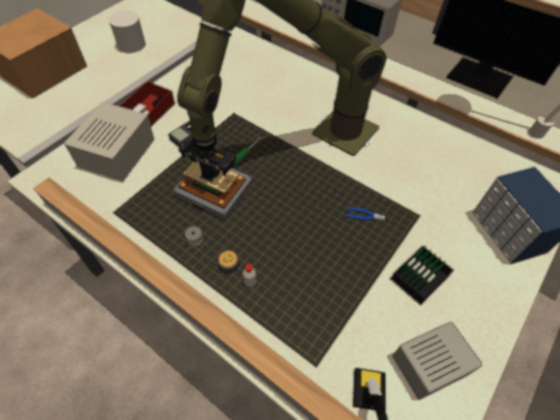

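>>> move_arm(
  turn=[
    [0,0.0004,0],
    [0,0,0],
    [0,0,0],
    [0,0,0],
    [0,0,0],
  ],
  dp=[
    [0,0,0.01],
    [0,0,0],
    [0,0,0],
    [0,0,0],
    [0,0,0],
  ],
  jaw=[1,1,1,1,1],
)

```text
clock: 15.85
tool_pos: [0.5695, -0.2167, 0.1085]
eef_rot: [-0.076, 0.997, -0.0, -0.0]
contact_force: [-2.1, 0.6, 13.1]
opening: 0.449
```

```bash
python3 st.py
```

```text
15.85 [ 0.5695 -0.2167  0.1085] [-2.11  0.56 13.08] [0.288 0.606 0.065] qd 0.001 op 0.449
z [-7.e-04 -8.e-04 -1.e+00] yaw 0.1525
```

```bash
python3 - <<'E'
from h import *
print(r.finish_job())
s=r.get_state();print(s['clock'],s['tool_pos'].round(4),s['contact_force'].round(1))
E
```

```text
the job is handed in; nothing more can be done
None
the job is handed in; nothing more can be done
```

The plate is on both guide pins, orange mark to orange mark, and the board nest is pressed home. I handed the job in at about 16 s with the plate still gripped at 50 N and the arm still pressing. The job returned no verdict.

- **Getting it on the pins:** I lifted the plate by its handle and measured the pins from the wrist camera before they were hidden. They came out 139.7 mm apart, against 140 mm stated. The plate went over both pins with no search slide and no clear contact force until the feet met the board. I then loosened the grip briefly so the plate settled flat, and gripped again.
- **Pressing it home:** I pressed in small steps. From feet-on-board the tool went down 6.1 to 6.2 mm, against the 6 mm travel. At the end it stopped moving while the measured force went from about 8 N to about 13 N. With the plate's weight that is roughly 17 N on the board, against the 12 N needed.
- **Final checks:** The tool was level to within about 0.1° and holding still. The last scene and side pictures showed the plate seated, and nothing else looked moved. I took them just before a final small levelling nudge and push.
- **Not resolved:** About 2 to 3 N of sideways force and 0.6 N m of wrist moment remained while pressing. I tried to relieve them, but they barely changed.

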